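# Stow a parts tray on the middle rails

### The job

Pick up the loose aluminium parts tray from the worktop by its upright grip and slide it, from the open front, onto the middle of the three pairs of rails in the small grey tray rack, the pair just above the tray that is already stowed there. Push it fully home and leave it lying flat on those rails.

Things in the scene. Friction and masses are not known exactly. Their poses are not given: they have to be found in the camera images.
- tray: loose bare aluminium tray, 0.15 kg, flat on the worktop: pan 110 (x) x 120 (y) x 4 mm with a 12 mm high rim; a flat neck 50 mm wide runs out along -x to x = -146 mm and carries an upright grip. Origin: centre of the pan's underside; +x points from grip to pan, z up. The pan's +x edge enters the rack first
- tray_grip (a point): point in the tray's upright grip, a plain fin 40 mm long (tray x) and 12 mm thick (tray y: close the fingers along this), its top 40 mm above the tray's underside. The point lies in the fin's middle, 125 mm from the tray origin along -x and 26 mm above the underside. Axes as the tray's
- rack: fixed grey tray rack 114 (x) x 148 (y) x 175 mm high, no roof. Origin: centre of its foot; +x points in through the open front (x = -55 mm). Side plates, 140 mm apart inside, carry three pairs of ledges (rails) 25 mm wide, top faces at z = 30, 90, 150 mm. A fastened tray of the same kind lies on the lowest pair, its grip (top at z = 70 mm) in front of the rack; the other pairs are empty
- rack_middle (a point): where the tray's origin is when it is home on the middle rails (z = 90 mm on the rack, level with their tops; axes as the rack's). The ledges run from x = -55 to +55 mm here; tabs behind stop the pan's edge at x = +57 mm; the pan has 10 mm play to each side. At home the tray's grip stands 70 mm in front of the open front

How it is judged:
By the outcome, as a careful person would: the job done as asked, in the order asked, and still so for the second after the job is handed in, with the robot touching nothing.
It also fails if it takes over 40 s, if anything falls off the work surface, if the arm or the gripper's body presses on something with over 40 N, if the wrist force passes 120 N, or if a joint passes its speed limit or range.

### The arm

A 6-joint arm with a two-finger parallel gripper is mounted at the origin on a cart in front of the work surface, level with it; the furniture and walls round the work are solid. World frame = base frame: x ahead of the robot, y to its left, z up, the work surface at z = 0. Lengths are in m, angles in degrees, forces in N, time in s.
With the tool pointing down it reaches from about 0.3 to 0.95 m from the base axis. Payload 3.1 kg.
Tool frame: the origin (TCP) lies between the finger pads; the fingertips stand ahead of it and the grasp point (between the pads) lies 5 mm behind it (manip.tcp_to_tips is the z of the fingertips in the tool frame, in m); z points along the fingers, y is the line along which they close (so a half turn about z gives the same grasp; the last joint's range is limited). The gripper opens to 85 mm and grips with 20 to 120 N. Pads are 22 mm wide; open, the fingers measure 114 mm over their backs; the gripper's body (76 mm by 85 mm) begins 54 mm behind the grasp point. The pads swing forward as they close: fully open they stand 13 mm farther back than shut.
Start: joints at [-77.16, 17.653, 93.61, -0, 68.738, -3.994], TCP at [0.181, -0.598, 0.245] pointing down, gripper open.
Joint ranges: [-175.34, 175.34], [-45.06, 112.39], [2.9, 150.54], [-68.45, 248.45], [3.09, 151.38], [-168.51, 168.51]. Speed limits (degrees/s): [159.86, 159.86, 180, 180, 180, 180].

### API

Orientations are given as a 3x3 rotation matrix whose columns are the frame's x, y, z axes.
In Python, from plant import manip gives the robot as it stands.
- The arm moves only by the tool run_rows, called after "Call:" by a JSON object that holds its "api" and its "payload". Schema: {"type":"object","properties":{"moves":{"type":"string"},"jaw":{"type":"number"},"clamp_n":{"type":"number"},"only":{"type":"string"},"quiet":{"type":"boolean"},"lines":{"type":"string"}},"required":["moves"],"additionalProperties":false}. moves is a string of 1 to 10 rows, parted by a bar, with the numbers parted by spaces; each row has 6 numbers: dx, dy, dz in a scale on which 1.0 is 500 mm, then a rotation vector rx, ry, rz in fractions of the full range, 1 being 90 degrees; each row is the pose to reach, as a shift and turn from the pose commanded when the call began, along the tool's axes at that moment; what a row does not reach only later rows make up. A row lasts 1/8 s, in which the tool goes at most 0.0625 m and 10.7 degrees, less where a joint would pass 70% of its speed; a pose out of reach is approached as far as the arm can. jaw is the finger opening in m, set as the call begins (left out keeps the last). The fingers move at their own pace and stop on an object; clamp_n is the grip in N (left out, the last holds). Time passes only in rows, so rows that do not move let the fingers close. The tool returns the time, the measured TCP pose, the force, the opening and the grip force at its end. only (a regular expression) keeps the lines of the reply that match it, lines (a string "A,B") keeps lines A to B, and quiet returns only ok. Shift and turn numbers lie between -1 and 1, and a call with a number outside is refused. Input that does not fit is refused with a message, and nothing moves.
- manip.get_state(): the state, without advancing time (a new reading comes with each control period).
- manip.grab_frame(name): name is "side" or "top"; returns a dict with "image" (420x560x3 uint8, red, green, blue), "fx", "fy", "cx", "cy" (pixels), "pose" (4x4, takes a point from camera to world coordinates). Camera axes: x right, y down, z forward; pixel columns grow to the right and rows downward; lengths in m; the calibration is good to about 2 mm. A picture is of the moment at which its call begins. There is no depth.
- manip.close_job(): hands the job in; it is judged then, once.
The state is a dict: "t": time; "qpos": joint angles; "dq": joint speeds; "joint_torque": joint torques, N m; "tcp_pos": TCP position; "tool_rot": TCP orientation; "wrist_force": force on the tool from outside, world axes, zero at the start; "wrist_torque": the same for the moment, N m; "grip_width": finger opening in m; "gripper_force": force on a finger pad.
Only numpy, scipy, OpenCV 4.12 (cv2) and the standard library are available. Lean on these libraries where they do the work, as an engineer would, in place of code of your own. Each camera call takes 0.05 s, during which the arm holds its last target. There are 200 camera calls.

## Working session

There is one attempt and no reset: what is moved stays moved. The work goes in short steps, Python scripts to look and compute and a tool call to move; the robot and the scene stay as the last step left them, time stands still between calls to the robot, and variables do not carry over. Pictures are saved under pics/ and viewed, at most 10 in all, crops included, and the job is handed in when it is done.

```bash
ls; mkdir -p pics
```

Run:
```python
from plant import manip
import cv2,numpy as np
for n in("side","top"):
    f=manip.grab_frame(n); cv2.imwrite(f"pics/{n}0.png",f["image"][:,:,::-1]); print(n,f["fx"],f["fy"],f["cx"],f["cy"],np.round(f["pose"],4).tolist())
s=manip.get_state();print(s["t"],s["tcp_pos"],s["tool_rot"],manip.tcp_to_tips)
```

```text
pics
plant.py
side 396.4446945074388 396.4446945074388 275.0312820497714 206.85281729405386 [[0.9874, -0.065, 0.144, 0.4502], [-0.1575, -0.4769, 0.8647, -0.8079], [0.0125, -0.8766, -0.4811, 0.5126], [0.0, 0.0, 0.0, 1.0]]
top 455.37503866808305 455.37503866808305 271.6512112593062 205.37308912535207 [[-0.0094, -0.9925, 0.122, 0.4682], [-0.9997, 0.0121, 0.0218, -0.0203], [-0.0231, -0.1217, -0.9923, 1.0071], [0.0, 0.0, 0.0, 1.0]]
0.1 [ 0.18081441 -0.59750805  0.2441576 ] [[ 9.57163423e-01  2.89547870e-01 -4.61362778e-04]
 [ 2.89548193e-01 -9.57161179e-01  2.07857575e-03]
 [ 1.60248641e-04 -2.12312344e-03 -9.99997733e-01]] 0.014
```

View pics/side0.png

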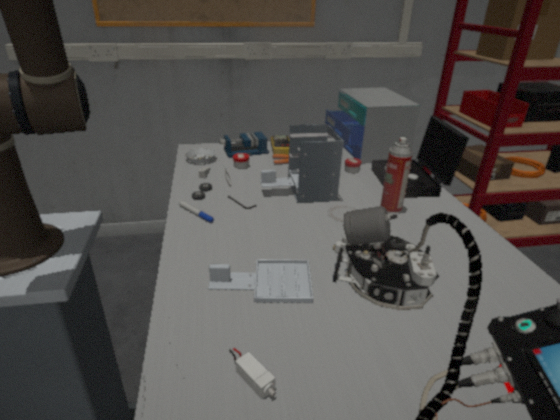

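View pics/top0.png

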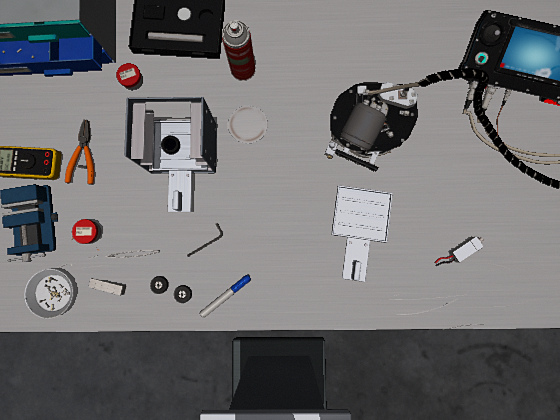

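The tray's pan is at about (361,213) in the top view with its grip at (356,269). The rack is at about (172,135), with the stowed tray's grip at (178,200). I'll enlarge both to read the corners.

Run:
```python
import cv2,numpy as np
a=cv2.imread("pics/top0.png")
A=cv2.resize(a[170:290,315:410],None,fx=4,fy=4,interpolation=cv2.INTER_CUBIC)
B=cv2.resize(a[90:220,120:220],None,fx=4,fy=4,interpolation=cv2.INTER_CUBIC)
H=max(A.shape[0],B.shape[0]);c=np.zeros((H,A.shape[1]+B.shape[1],3),np.uint8)
c[:A.shape[0],:A.shape[1]]=A;c[:B.shape[0],A.shape[1]:]=B
cv2.imwrite("pics/crop0.png",c);print(c.shape)
```

```text
(520, 780, 3)
```

View pics/crop0.png

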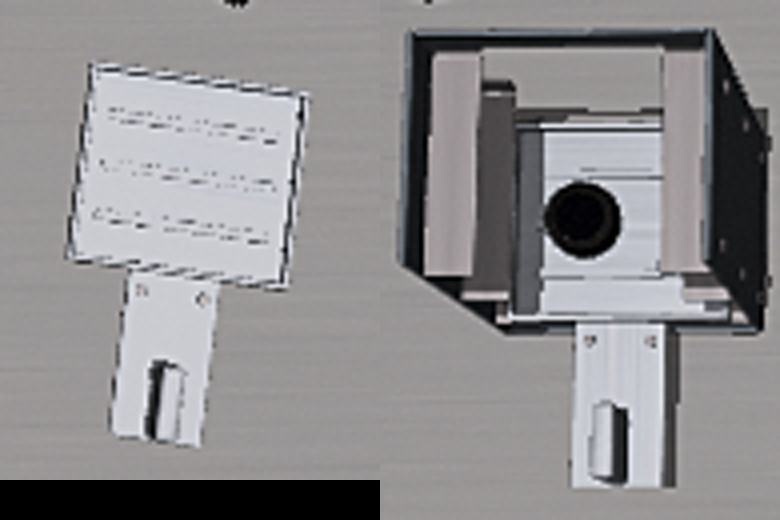

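The crop shows the tray's rim corners at about (92,63), (310,95), (287,290) and (68,258), and the grip's top at about (172,404). The rack's top corners are at about (408,32), (712,30), (705,262) and (400,263). A black round object sits on the stowed tray.

Create h.py:
```python
import numpy as np,cv2
from plant import manip
def ray(f,uv,z):
    uv=np.atleast_2d(uv).astype(float);P=f["pose"]
    d=np.c_[(uv[:,0]-f["cx"])/f["fx"],(uv[:,1]-f["cy"])/f["fy"],np.ones(len(uv))]@P[:3,:3].T
    return P[:3,3]+d*((z-P[2,3])/d[:,2])[:,None]
def proj(f,p):
    p=(np.atleast_2d(p)-f["pose"][:3,3])@f["pose"][:3,:3]
    return p[:,:2]/p[:,2:]*[f["fx"],f["fy"]]+[f["cx"],f["cy"]]
```

Run:
```python
from h import *
f=manip.grab_frame("top")
def A(c):return np.array(c)/4+[315,170]-.375
def B(c):return (np.array(c)-[380,0])/4+[120,90]-.375
def ang(v):return np.degrees(np.arctan2(v[1],v[0]))
t=ray(f,A([(92,63),(310,95),(287,290),(68,258)]),.012);print(t.round(4),t.mean(0).round(4))
print("sizes",[np.linalg.norm(t[i]-t[(i+1)%4]).round(4) for i in range(4)],"yaw",ang(t[0]-t[3]),ang(t[1]-t[2]),ang(t[0]-t[1])-90,ang(t[3]-t[2])-90)
print("neckend",ray(f,A([(110,437),(200,446)]),.004).mean(0).round(4))
print("griptop",ray(f,A([(163,367),(187,374),(180,443),(156,440)]),.04).round(4))
r=ray(f,B([(408,32),(712,30),(705,262),(400,263)]),.175);print(r.round(4),r.mean(0).round(4))
print("sizes",[np.linalg.norm(r[i]-r[(i+1)%4]).round(4) for i in range(4)],"yaw",ang(r[0]-r[3]),ang(r[1]-r[2]),ang(r[0]-r[1])-90,ang(r[3]-r[2])-90)
n=ray(f,B([(572,487),(664,487)]),.034);print("stowed neckend",n.round(4),n.mean(0),ang(n[0]-n[1])-90)
print("stowed griptop",ray(f,B([(594,403),(614,403),(611,480),(590,478)]),.07).round(4))
```

```text
[[ 0.6332 -0.1444  0.012 ]
 [ 0.6138 -0.2632  0.012 ]
 [ 0.5072 -0.2464  0.012 ]
 [ 0.5258 -0.1285  0.012 ]] [ 0.57   -0.1956  0.012 ]
sizes [np.float64(0.1204), np.float64(0.1079), np.float64(0.1194), np.float64(0.1086)] yaw -8.439431325286856 -8.962624506299735 -9.260533132050384 -8.968000183130528
neckend [ 0.4264 -0.1738  0.004 ]
griptop [[ 0.4665 -0.1737  0.04  ]
 [ 0.4627 -0.1861  0.04  ]
 [ 0.427  -0.1813  0.04  ]
 [ 0.4287 -0.1689  0.04  ]]
[[0.7813 0.2733 0.175 ]
 [0.7797 0.1275 0.175 ]
 [0.667  0.1298 0.175 ]
 [0.6686 0.2737 0.175 ]] [0.7242 0.2011 0.175 ]
sizes [np.float64(0.1458), np.float64(0.1128), np.float64(0.144), np.float64(0.1127)] yaw -0.2266298496148397 -1.1491817672894535 -0.6403253679562226 -0.6600613223221217
stowed neckend [[0.5775 0.2261 0.034 ]
 [0.5769 0.1762 0.034 ]] [0.57720223 0.20117069 0.034     ] -0.6830567807459715
stowed griptop [[0.6175 0.2063 0.07  ]
 [0.6174 0.1958 0.07  ]
 [0.5769 0.1967 0.07  ]
 [0.5781 0.2077 0.07  ]]
```

Measurements agree with the given sizes. The tray origin is (0.570,-0.196) at yaw -8.9°, and the rack origin is about (0.722,0.201) at yaw -0.7°. Next I work out the approach.

Add to h.py:
```python
from scipy.spatial.transform import Rotation as Ro
def go(p,yaw):
    s=manip.get_state();R=s["tool_rot"];c,n=np.cos(np.radians(yaw)),np.sin(np.radians(yaw))
    T=np.array([[c,n,0],[n,-c,0],[0,0,-1.]])
    print("d",(R.T@(np.array(p)-s["tcp_pos"])).round(4),"rv",Ro.from_matrix(R.T@T).as_rotvec(degrees=True).round(2))
```

```bash
python3 -c "
from h import *
go([.4465,-.1768,.12],-8.9)"
```

```text
d [ 0.3761 -0.3256  0.125 ] rv [-1.000e-01  2.000e-02  2.573e+01]
```

The manual's scale: shifts go in shares of 500 mm and turns go in shares of 90 degrees. Converting my numbers, 0.3761 m is 0.7522, 0.36 m is 0.72, 25.73 degrees is 0.2859.

Call:
{"api": "run_rows", "payload": {"moves": "0.09 -0.078 0.03 0 0 0.0556 | 0.18 -0.156 0.06 0 0 0.1111 | 0.27 -0.234 0.09 0 0 0.1667 | 0.36 -0.312 0.12 0 0 0.2222 | 0.45 -0.39 0.15 0 0 0.2856 | 0.54 -0.468 0.18 0 0 0.2856 | 0.63 -0.546 0.21 0 0 0.2856 | 0.72 -0.62 0.24 0 0 0.2856 | 0.7522 -0.6512 0.25 -0.0011 0 0.2859 | 0.7522 -0.6512 0.25 -0.0011 0 0.2859", "jaw": 0.085}}

```text
t: 1.4
tcp_pos: [0.4466, -0.1759, 0.1195]
tool_rot: [[0.989, -0.151, -0.001], [-0.151, -0.989, -0.001], [-0.001, 0.001, -1.0]]
wrist_force: [0.6, -0.4, 0.7]
grip_width: 0.0849
gripper_force: 0.0
```

Run:
```python
from h import *
go([.4465,-.1768,.023],-8.9)
for n in("top","side"):
    f=manip.grab_frame(n); cv2.imwrite(f"pics/{n}1.png",f["image"][:,:,::-1])
a=cv2.imread("pics/top1.png")[150:300,290:430];b=cv2.imread("pics/side1.png")[180:330,170:340]
cv2.imwrite("pics/c1.png",np.hstack([cv2.resize(a,(390,418)),cv2.resize(b,(400,418))]))
```

```text
d [0.0001 0.0007 0.0965] rv [0.07 0.08 0.21]
```

View pics/c1.png

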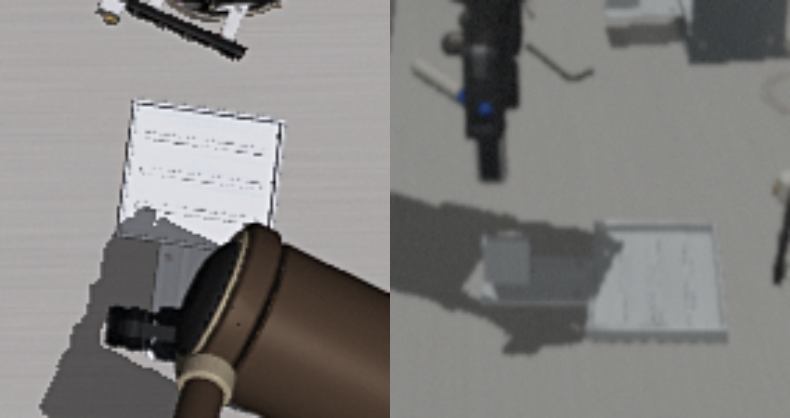

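The top view shows the tray unmoved with the gripper above its grip. In the side view the fingers at crop (490,150) are over the fin at (507,262), so I descend and grip.

To row units: 0.0965 m is 0.193, 0.075 m is 0.15.

Call:
{"api": "run_rows", "payload": {"moves": "0 0.002 0.08 0 0 0 | 0 0.002 0.15 0 0 0 | 0 0.002 0.193 0 0 0 | 0 0.002 0.193 0 0 0", "jaw": 0.085}}

```text
t: 2.0
tcp_pos: [0.4446, -0.1794, 0.0225]
tool_rot: [[0.988, -0.157, -0.003], [-0.157, -0.988, -0.0], [-0.003, 0.001, -1.0]]
wrist_force: [1.0, 0.9, 0.3]
grip_width: 0.0848
gripper_force: 0.0
```

Call:
{"api": "run_rows", "payload": {"moves": "0 0 0 0 0 0 | 0 0 0 0 0 0 | 0 0 0 0 0 0 | 0 0 0 0 0 0 | 0 0 0 0 0 0", "jaw": 0.0, "clamp_n": 80}}

```text
t: 2.62
tcp_pos: [0.4473, -0.1791, 0.0246]
tool_rot: [[0.988, -0.154, 0.001], [-0.154, -0.988, -0.002], [0.002, 0.002, -1.0]]
wrist_force: [-0.3, -0.4, 4.3]
grip_width: 0.011
gripper_force: 78.9
```

To row units: -0.12 m is -0.24, -0.1 m is -0.2.

Call:
{"api": "run_rows", "payload": {"moves": "0 0 -0.04 0 0 0 | 0 0 -0.12 0 0 0 | 0 0 -0.2 0 0 0 | 0 0 -0.24 0 0 0"}}

```text
t: 3.12
tcp_pos: [0.4471, -0.1789, 0.1456]
tool_rot: [[0.988, -0.154, 0.002], [-0.154, -0.988, -0.003], [0.003, 0.003, -1.0]]
wrist_force: [0.4, 0.3, -1.9]
grip_width: 0.0109
gripper_force: 78.0
```

```bash
python3 -c "
from h import *
go([.445,.2043,.145],-.67)"
```

```text
d [-0.0613 -0.3782 -0.0005] rv [ 0.15 -0.14 -8.21]
```

To row units: -0.3782 m is -0.7564, -0.35 m is -0.7, -8.2 degrees is -0.0911.

Call:
{"api": "run_rows", "payload": {"moves": "-0.012 -0.07 0 0 0 -0.0111 | -0.028 -0.17 0 0 0 -0.0222 | -0.044 -0.27 0 0 0 -0.0389 | -0.062 -0.38 0 0 0 -0.0556 | -0.08 -0.49 0 0 0 -0.0722 | -0.098 -0.6 0 0 0 -0.0833 | -0.114 -0.7 0 0 0 -0.0911 | -0.1226 -0.7564 0 0.0011 -0.0011 -0.0911 | -0.1226 -0.7564 0 0.0011 -0.0011 -0.0911 | -0.1226 -0.7564 0 0.0011 -0.0011 -0.0911"}}

```text
t: 4.38
tcp_pos: [0.4436, 0.2038, 0.1425]
tool_rot: [[1.0, -0.012, -0.003], [-0.012, -1.0, -0.001], [-0.003, 0.001, -1.0]]
wrist_force: [0.3, -1.3, -1.5]
grip_width: 0.0106
gripper_force: 78.2
```

Run:
```python
from h import *
go([.445,.2043,.145],-.67)
for n in("top","side"):
    f=manip.grab_frame(n); cv2.imwrite(f"pics/{n}2.png",f["image"][:,:,::-1])
a=cv2.imread("pics/top2.png")[90:250,110:230];b=cv2.imread("pics/side2.png")[110:230,200:350]
cv2.imwrite("pics/c2.png",np.hstack([cv2.resize(a,(390,520),interpolation=2),cv2.resize(cv2.resize(b,(400,320),interpolation=2),(400,520))]))
```

```text
d [ 0.0014 -0.0005 -0.0025] rv [ 0.06  0.18 -0.  ]
```

View pics/c2.png

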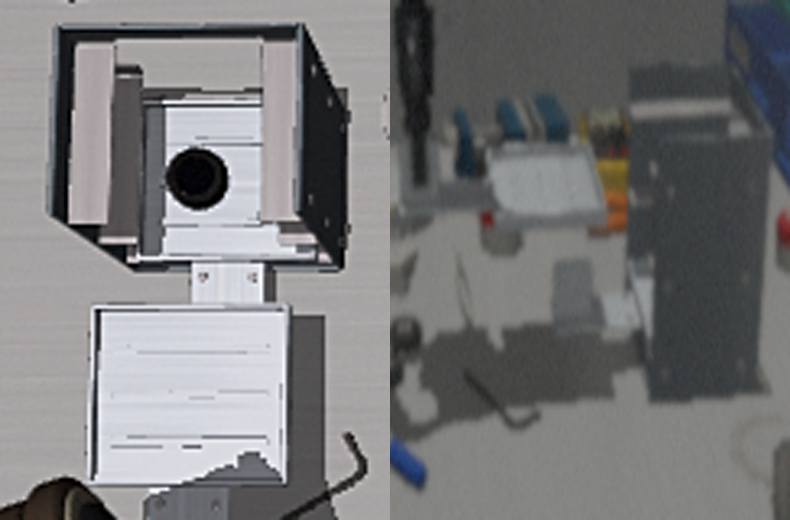

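Top view: the pan is held square in front of the rack, with corners at crop (93,307), (291,305), (287,484) and (90,482). The side view shows it level, above the stowed grip. I'll measure its alignment and tilt.

Run:
```python
from h import *
f=manip.grab_frame("top");s=manip.grab_frame("side")
def A(c):return np.array(c)/3.25+[110,90]-.35
def ang(v):return np.degrees(np.arctan2(v[1],v[0]))
S=manip.get_state();z0=S["tcp_pos"][2]-.0236;print(S["tcp_pos"])
t=ray(f,A([(93,307),(291,305),(287,484),(90,482)]),z0+.012);print(t.round(4),t.mean(0).round(4))
print("sizes",[np.linalg.norm(t[i]-t[(i+1)%4]).round(4) for i in range(4)],"yaw",ang(t[0]-t[3]),ang(t[1]-t[2]),ang(t[0]-t[1])-90,ang(t[3]-t[2])-90)
# expected side pixels of pan corners (rim top), from tcp
g=S["tcp_pos"][:2];o=np.r_[g+[.125,-.0015],z0]
P=np.array([[.055,-.06,.012],[.055,-.06,0],[-.055,-.06,.012],[.055,.06,.012],[-.055,.06,.012]])+o
q=proj(s,P);print("side",q.round(1).tolist(),"crop",((q-[200,110])*[2.667,4.333]).round(0).tolist())
for z in(.034,.05,.07,.09,.11):print(z,ray(f,[170.3,144.6],z).round(4))
im=s["image"][130:180,230:290];cv2.imwrite("pics/s3.png",cv2.resize(im[:,:,::-1],None,fx=10,fy=10,interpolation=2))
```

```text
[0.44434621 0.20343077 0.14295412]
[[0.6211 0.2604 0.1314]
 [0.6207 0.1404 0.1314]
 [0.5131 0.1417 0.1314]
 [0.5155 0.2594 0.1314]] [0.5676 0.2005 0.1314]
sizes [np.float64(0.12), np.float64(0.1076), np.float64(0.1178), np.float64(0.1056)] yaw 0.5431437364168578 -0.6922170770998238 -0.18143511668185397 -1.1819579170308003
side [[281.8, 156.8], [281.7, 161.1], [239.4, 158.8], [274.6, 141.3], [236.0, 142.9]] crop [[218.0, 203.0], [218.0, 221.0], [105.0, 211.0], [199.0, 136.0], [96.0, 143.0]]
0.034 [[0.7253 0.223  0.034 ]]
0.05 [[0.7211 0.219  0.05  ]]
0.07 [[0.7158 0.214  0.07  ]]
0.09 [[0.7105 0.209  0.09  ]]
0.11 [[0.7052 0.204  0.11  ]]
```

View pics/s3.png

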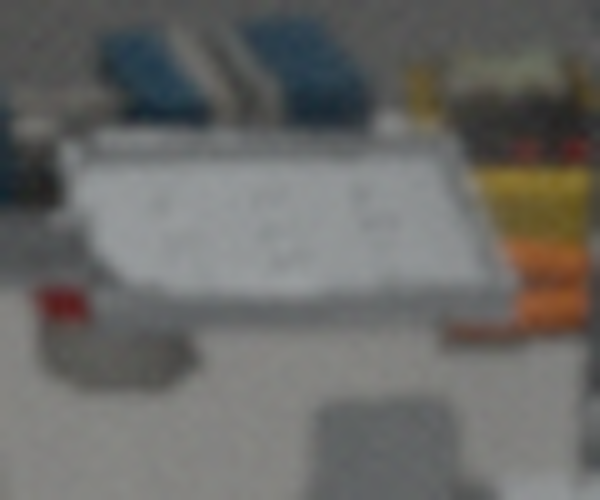

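The pan's front sags by about 1° and it sits within about 2 mm of the rack's centre line. I correct both and insert about 10 mm above the rails.

To row units: 0.1 m is 0.2, 0.0185 m is 0.037, 1 degrees is 0.0111.

Call:
{"api": "run_rows", "payload": {"moves": "0 -0.003 0.02 0 0.0111 0 | 0.01 -0.003 0.037 0 0.0111 0 | 0.06 -0.003 0.037 0 0.0111 0 | 0.1 -0.003 0.037 0 0.0111 0 | 0.14 -0.003 0.037 0 0.0111 0 | 0.18 -0.003 0.037 0 0.0111 0 | 0.2 -0.003 0.037 0 0.0111 0 | 0.2 -0.003 0.037 0 0.0111 0"}}

```text
t: 5.58
tcp_pos: [0.5449, 0.2044, 0.1242]
tool_rot: [[1.0, -0.013, 0.016], [-0.013, -1.0, -0.0], [0.016, -0.0, -1.0]]
wrist_force: [-0.6, -0.2, -0.8]
grip_width: 0.0111
gripper_force: 78.2
```

Run:
```python
from h import *
S=manip.get_state();print(S["tcp_pos"],S["wrist_force"],S["wrist_torque"])
for n in("top","side"):
    f=manip.grab_frame(n); cv2.imwrite(f"pics/{n}4.png",f["image"][:,:,::-1])
a=cv2.imread("pics/top4.png")[90:220,120:220];b=cv2.imread("pics/side4.png")[120:210,240:350]
cv2.imwrite("pics/c4.png",np.hstack([cv2.resize(a,(400,520),interpolation=2),cv2.resize(b,(400,520),interpolation=2)]))
```

```text
[0.54490478 0.20441559 0.12423935] [-0.59153136 -0.23232274 -0.81259584] [ 0.01001994  0.11807937 -0.03298747]
```

View pics/c4.png

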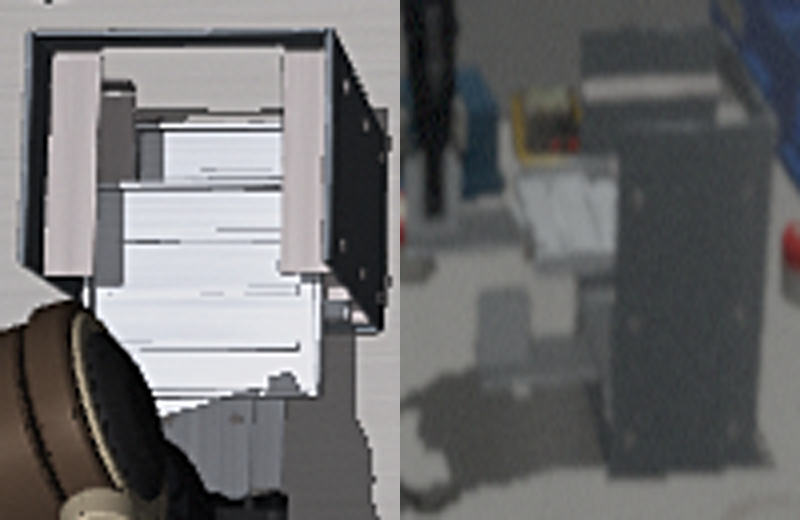

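The pan is about two thirds in, between the middle and upper rails. Its front edge is at crop row 185, it covers the dark round spot, and there is no contact force. I continue in.

To row units: 0.046 m is 0.092, 0.042 m is 0.084, -1 degrees is -0.0111.

Call:
{"api": "run_rows", "payload": {"moves": "0.03 0 0 0 0 0 | 0.06 0 0 0 0 0 | 0.084 0 0 0 0 0 | 0.092 0 0 0 0 0 | 0.092 0 0.004 0 -0.0056 0 | 0.092 0 0.01 0 -0.0111 0 | 0.092 0 0.014 0 -0.0111 0 | 0.092 0 0.016 0 -0.0111 0 | 0.092 0 0.016 0 -0.0111 0"}}

```text
t: 6.8
tcp_pos: [0.5903, 0.2042, 0.1171]
tool_rot: [[1.0, -0.012, -0.002], [-0.012, -1.0, 0.0], [-0.002, -0.0, -1.0]]
wrist_force: [1.0, -0.1, -1.9]
grip_width: 0.0106
gripper_force: 78.2
```

```bash
python3 -c "
from h import *
S=manip.get_state();print(S['tcp_pos'],S['wrist_force'],S['wrist_torque'])"
```

```text
[0.59030001 0.20424565 0.11709526] [ 0.96177813 -0.10301223 -1.92840126] [ 0.01639955  0.10408241 -0.02643657]
```

To row units: 0.002 m is 0.004, 0.001 m is 0.002.

Call:
{"api": "run_rows", "payload": {"moves": "0 0 0.002 0 0 0 | 0 0 0.004 0 0 0 | 0 0 0.004 0 0 0"}}

```text
t: 7.18
tcp_pos: [0.5906, 0.2043, 0.1152]
tool_rot: [[1.0, -0.012, -0.001], [-0.012, -1.0, 0.0], [-0.001, -0.0, -1.0]]
wrist_force: [0.2, -0.6, -0.9]
grip_width: 0.0108
gripper_force: 78.2
```

Call:
{"api": "run_rows", "payload": {"moves": "0 0 0.002 0 0 0 | 0 0 0.003 0 0 0 | 0 0 0.003 0 0 0"}}

```text
t: 7.55
tcp_pos: [0.5906, 0.2043, 0.1144]
tool_rot: [[1.0, -0.012, -0.001], [-0.012, -1.0, 0.0], [-0.001, -0.0, -1.0]]
wrist_force: [-3.5, -0.7, 4.8]
grip_width: 0.0109
gripper_force: 79.0
```

```bash
python3 -c "
from h import *
S=manip.get_state();print(S['tcp_pos'],S['wrist_force'],S['wrist_torque'])"
```

```text
[0.59063496 0.20430122 0.11444878] [-3.51296719 -0.66229715  4.80391984] [-0.07113979  0.22142657 -0.0583505 ]
```

The tray is on the rails, at the expected height. Now I push it home and watch the force.

To row units: 0.005 m is 0.01, 0.004 m is 0.008.

Call:
{"api": "run_rows", "payload": {"moves": "0.004 0 -0.0006 0 0 0 | 0.008 0 -0.0006 0 0 0 | 0.01 0 -0.0006 0 0 0 | 0.01 0 -0.0006 0 0 0"}}

```text
t: 8.05
tcp_pos: [0.595, 0.2044, 0.1145]
tool_rot: [[1.0, -0.012, -0.003], [-0.012, -1.0, 0.0], [-0.003, -0.0, -1.0]]
wrist_force: [-4.8, 0.5, 5.6]
grip_width: 0.0109
gripper_force: 79.3
```

Call:
{"api": "run_rows", "payload": {"moves": "0.002 0 0 0 0 0 | 0.004 0 0 0 0 0 | 0.004 0 0 0 0 0"}}

```text
t: 8.43
tcp_pos: [0.597, 0.2044, 0.1146]
tool_rot: [[1.0, -0.012, -0.003], [-0.012, -1.0, 0.0], [-0.003, -0.0, -1.0]]
wrist_force: [-4.1, 0.1, 5.7]
grip_width: 0.0106
gripper_force: 79.2
```

Call:
{"api": "run_rows", "payload": {"moves": "0.002 0 0 0 0 0 | 0.004 0 0 0 0 0 | 0.004 0 0 0 0 0"}}

```text
t: 8.8
tcp_pos: [0.599, 0.2044, 0.1146]
tool_rot: [[1.0, -0.012, -0.003], [-0.012, -1.0, 0.0], [-0.003, -0.0, -1.0]]
wrist_force: [-4.4, -0.1, 5.6]
grip_width: 0.0107
gripper_force: 79.2
```

To row units: 0.002 m is 0.004, 0.001 m is 0.002.

Call:
{"api": "run_rows", "payload": {"moves": "0.002 0 0 0 0 0 | 0.004 0 0 0 0 0 | 0.004 0 0 0 0 0"}}

```text
t: 9.18
tcp_pos: [0.6003, 0.2044, 0.1146]
tool_rot: [[1.0, -0.012, -0.004], [-0.012, -1.0, 0.0], [-0.004, -0.0, -1.0]]
wrist_force: [-6.3, -0.0, 6.0]
grip_width: 0.0111
gripper_force: 79.5
```

Call:
{"api": "run_rows", "payload": {"moves": "0.002 0 0 0 0 0 | 0.003 0 0 0 0 0 | 0.003 0 0 0 0 0"}}

```text
t: 9.55
tcp_pos: [0.6003, 0.2044, 0.1146]
tool_rot: [[1.0, -0.012, -0.008], [-0.012, -1.0, -0.0], [-0.008, 0.0, -1.0]]
wrist_force: [-10.0, -0.6, 9.3]
grip_width: 0.0106
gripper_force: 79.9
```

It is stopped by the tabs at x = 0.6003 with the force rising. I ease off the preload, open, check and rise.

To row units: -0.0012 m is -0.0024, -0.0003 m is -0.0006.

Call:
{"api": "run_rows", "payload": {"moves": "-0.0024 0 -0.0006 0 0 0 | -0.0024 0 -0.0006 0 0 0"}}

```text
t: 9.8
tcp_pos: [0.6003, 0.2044, 0.1146]
tool_rot: [[1.0, -0.012, -0.005], [-0.012, -1.0, 0.0], [-0.005, -0.0, -1.0]]
wrist_force: [-6.1, 0.7, 6.2]
grip_width: 0.0107
gripper_force: 79.3
```

Call:
{"api": "run_rows", "payload": {"moves": "0 0 0 0 0 0 | 0 0 0 0 0 0 | 0 0 0 0 0 0 | 0 0 0 0 0 0", "jaw": 0.06}}

```text
t: 10.3
tcp_pos: [0.602, 0.204, 0.1141]
tool_rot: [[1.0, -0.012, -0.001], [-0.012, -1.0, 0.0], [-0.001, -0.0, -1.0]]
wrist_force: [-0.6, -0.6, 0.4]
grip_width: 0.0599
gripper_force: 0.0
```

Call:
{"api": "run_rows", "payload": {"moves": "0 0 -0.03 0 0 0 | 0 0 -0.1 0 0 0 | 0 0 -0.2 0 0 0 | -0.08 0 -0.28 0 0 0 | -0.18 0 -0.28 0 0 0 | -0.3 0.04 -0.28 0 0 0 | -0.4 0.12 -0.28 0 0 0 | -0.44 0.24 -0.28 0 0 0 | -0.44 0.32 -0.28 0 0 0 | -0.44 0.32 -0.28 0 0 0"}}

```text
t: 11.55
tcp_pos: [0.3802, 0.0448, 0.2559]
tool_rot: [[1.0, -0.017, 0.002], [-0.017, -1.0, -0.0], [0.002, 0.0, -1.0]]
wrist_force: [0.1, 0.7, -0.7]
grip_width: 0.0598
gripper_force: 0.0
```

Run:
```python
from h import *
for n in("top","side"):
    f=manip.grab_frame(n); cv2.imwrite(f"pics/{n}5.png",f["image"][:,:,::-1])
a=cv2.imread("pics/top5.png")[90:220,120:220];b=cv2.imread("pics/side5.png")[120:210,240:350]
cv2.imwrite("pics/c5.png",np.hstack([cv2.resize(a,(400,520),interpolation=2),cv2.resize(b,(400,520),interpolation=2)]))
```

```text
(no output)
```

View pics/c5.png

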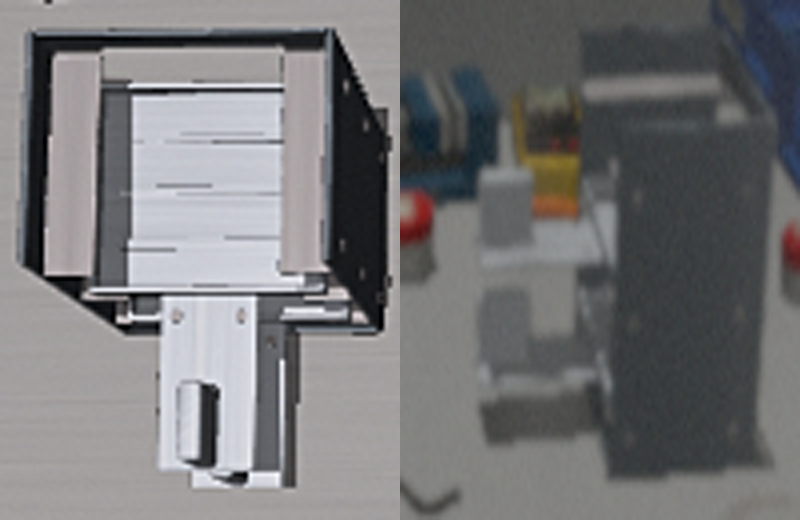

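The tray lies on the middle rails, level, and directly above the stowed one; its grip stands at crop (195,423) in the top view. I check the numbers, then hand in.

Run:
```python
from h import *
f=manip.grab_frame("top")
B=lambda c:np.array(c)/4+[120,90]-.375
n=ray(f,B([(160,467),(252,470)]),.094);print(n.round(4),"origin x~",n.mean(0)[0]+.146)
print(ray(f,B([(130,84),(280,90)]),.102).round(4),ray(f,B([(85,293),(325,288)]),.102).round(4))
```

```text
[[0.5812 0.2275 0.094 ]
 [0.5791 0.1805 0.094 ]] origin x~ 0.7261260568178569
[[0.7799 0.245  0.102 ]
 [0.7754 0.1671 0.102 ]] [[0.6701 0.2656 0.102 ]
 [0.6709 0.1428 0.102 ]]
```

```bash
python3 -c "
from plant import manip
print(manip.close_job())"
```

```text
the job is handed in; nothing more can be done
None
```

The tray is flat on the middle rails, pushed against the rear stop tabs and released, with the gripper clear of it; the job was handed in at about 12 s.

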